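# Locate a plate in the welding jig and lock the toggle clamp

### The arm

A 6-joint arm with a two-finger parallel gripper is mounted at the origin on the work surface. World frame = base frame: x ahead of the robot, y to its left, z up, the work surface at z = 0. Lengths are in m, angles in rad, forces in N, time in s.
With the tool pointing down it reaches from about 0.375 to 0.975 m from the base axis. Payload 3.8 kg.
Tool frame: the origin (TCP) lies midway between the tips of the shut fingers; the grasp point (between the pads) lies 19 mm behind it; x points along the fingers, z is the direction in which the jaws open and shut, and the axes are right-handed (so a half turn about x gives the same grasp; the last joint's range is limited). The gripper opens to 88 mm and grips with 3 to 60 N. Pads are 18 mm wide; open, the fingers measure 123 mm over their backs; the gripper's body (75 mm by 187 mm) begins 45 mm behind the grasp point.
Start: joints at [-1.166, 0.264, 1.604, -0, 1.274, -0.037], TCP at [0.289, -0.61, 0.205] pointing down, gripper open.
Joint ranges: [-2.63, 2.63], [-0.94, 2.18], [0.31, 2.57], [-1.31, 4.45], [0, 2.66], [-2.55, 2.55]. Speed limits (rad/s): [2.57, 2.57, 3.14, 3.14, 3.14, 3.14].

### API

Orientations are given as a rotation vector (axis times angle).
In Python, from station import env, read_camera gives the robot as it stands.
- The arm moves only by the shell command python3 -m inch 'ROWS' [FORCE]. ROWS is JSON, a list of rows, each a list of 7 numbers: the shift along the tool's x, y, z in m, then the turn, a rotation vector about the tool's x, y, z in rad, then the finger opening in m, from 0 to 0.0881. A call has 1 to 5 rows; each row shifts and turns the commanded pose from where the row before left it, along the tool's axes as they then stand; what a row does not reach is not made up. A row lasts 1/8 s, in which the tool goes at most 62.5 mm and 10.7 degrees, less where a joint would pass 70% of its speed; a pose out of reach is approached as far as the arm can. A call with a gripper value outside its range is refused whole. The fingers move at their own pace and stop on an object; FORCE is the grip in N (left out, the last holds). Time passes only in rows, so rows that do not move let the fingers close. It gives the time, the measured TCP pose, the force and the opening at its end, in the units of the state.
- env.get_state(): the state, without advancing time (a new reading comes with each control period).
- read_camera(name): name is "scene" or "top" or "wrist"; returns a dict with "color" (480x640x3 uint8, red, green, blue), "depth" (480x640 float32, m along the optical axis (not along the pixel's ray), 0 where there is no reading), "K" (3x3 intrinsics, pixels), "pose" (4x4, takes a point from camera to world coordinates). Camera axes: x right, y down, z forward; pixel columns grow to the right and rows downward; lengths in m; the calibration is good to about 2 mm. The wrist camera is an equidistant fisheye: a pixel r from the principal point sees the ray r / f radians off the axis. A picture is of the moment at which its call begins.
- env.sign_off(): hands the job in, once; it reports no verdict.
The state is a dict: "time": time; "joint_positions": joint angles; "joint_vel": joint speeds; "effort": joint torques, N m; "position": TCP position; "orientation": TCP orientation; "ft_force": force on the tool from outside, world axes, zero at the start; "ft_torque": the same for the moment, N m; "gripper_width": finger opening in m.
Only numpy, scipy, OpenCV 4.12 (cv2) and the standard library are available. Lean on these libraries where they do the work, as an engineer would, in place of code of your own. Each camera call takes 0.05 s, during which the arm holds its last target. There are 200 camera calls.

### The job

Get the aluminium plate ready for welding: slide it across the jig until it sits snug and square against both locating pins and against the end face of the magnetic stop, without shoving the magnet out of place. Then push the toggle clamp's red handle over until it locks past centre and its rubber tip holds the plate down, and leave the other things on the bench undisturbed.

Things in the scene. Friction and masses are not known exactly. Their poses are not given: they have to be found in the camera images.
- jig: Low fixture plate fixed to the bench, 280 x 260 mm (x by y), 34 mm high: black frame, teal rim, steel top with a grid of dark holes. Origin: centre of its underside; z up. The toggle clamp is screwed to its top at jig x = +60 mm and works in the upright plane along jig y: its arm reaches towards -y, its handle starts leaning back towards +y and is pushed over towards -y.
- pin_a (a point): Steel locating pin on the jig's top, 12 mm in diameter, 16 mm high, at jig (-40, -86) mm: a plate edge touching it lies at jig y = -80 mm. The point is on the pin's axis, 5 mm above the jig's top; axes as the jig's.
- pin_b (a point): The other locating pin, just like the first, at jig (+65, -86) mm. The point is on its axis, 5 mm above the jig's top.
- plate: Loose aluminium plate 160 x 80 x 12 mm (its x, y, z), about 0.33 to 0.52 kg, with four dark bolt holes and a scribed line, lying on the jig's top. Origin: centre of its underside. Its x axis starts within 7 degrees of the jig's x axis. It has to go towards jig -y (long edge on both pins) and jig +x (short edge on the magnetic stop). It slides with about 2 to 4 N, or more if pressed down.
- stop_face (a point): Middle of the flat end face of the magnetic stop, 5 mm above the jig's top; axes as the jig's. The stop is a dark block with red sides and a black knob, 44 x 41 x 30 mm (jig x, y, z); the face looks to jig -x and the plate's short edge must end against it. Held by its magnet: it slips along jig x if pushed with more than about 18 N.
- clamp_handle (a joint): Angle of the red-gripped handle about its pivot, rad: 0 open (leaning back over jig +y, 39 degrees above level), growing as it is pushed over towards -y. It swings with 1 to 4 N to about 0.85, where the tip meets the plate, then resists with up to 10 N, snaps over dead centre (1.01) and locks at its stop, 1.065 (leaning 10 degrees towards the plate). Left short of dead centre it springs back.
- handle_pivot (a point): Pivot of the handle between the clamp's steel side cheeks, 31 mm above the jig's top; its axis is parallel to jig x. The clamp's foot covers jig x 38 to 82, y 47 to 128 mm; the cheeks are 30 mm apart over their outsides and about 50 mm high.
- handle_end (a point): Centre of the rounded outer end of the red grip, 125 mm from the pivot. The grip is a bar of 18 mm diameter with a half-round end, so it reaches 9 mm beyond this point; the red part is 77 mm long.
- clamp_tip: Black rubber tip of the clamp arm's spindle, 16 mm in diameter, 10 mm long. Origin: centre of its pressing face. While the clamp is open the arm stands up at jig x = 50 to 70 mm, y about 45 to 112 mm, to 155 mm above the jig's top: keep the gripper clear of it. Closing, the tip comes down on the plate's top at jig (60, -30) mm.
- tube: Bystander: standing stainless tube offcut, 56 mm diameter, 100 mm high. Origin: centre of its underside.
- paste_jar: Bystander: yellow jar with a black lid, 60 mm diameter, 75 mm high. Origin: centre of its underside.
- brush: Bystander: wooden wire brush lying on its back, about 250 x 32 x 41 mm, long along its x. Origin: underside.
- pliers: Bystander: pliers with blue handles lying flat, about 175 x 65 x 18 mm, long along its x. Origin: underside, below the rivet.
Things that resemble listed ones, but are neither listed nor needed, are in the scene too. What is meant by the plate is not green, orange or turquoise, and is the larger of those in its own colour.

How it is judged:
On the way, in this order (a step that is already met when the one before it is completed fails the run):
1. the plate is snug and square against both pins and the magnetic stop while the clamp is still open (y of plate in the frame of jig below -0.0385 m and x of plate in the frame of stop_face above -0.0815 m and angle between the x axis of plate and the x axis of jig, either way round below 0.0175 rad and value of joint clamp_handle below 0.3 rad), for 0.1 s.
2. the clamp is locked past dead centre with its tip pressing on the plate (value of joint clamp_handle above 1.035 rad and contact force between clamp_tip and plate above 6 N), for 0.2 s.
At the end, for the whole second after the job is handed in: The handle is locked past dead centre (beyond 1.035 rad) with the rubber tip pressing on the plate with more than 6 N; the plate lies at rest within 1.5 mm of touching the pins and the magnetic stop and square to the jig within 1 degree; the magnetic stop is within 2 mm of where it started (all of step 2 and y of plate in the frame of jig below -0.0385 m and x of plate in the frame of stop_face above -0.0815 m and angle between the x axis of plate and the x axis of jig, either way round below 0.0175 rad and distance of stop_face from where it was at the start of the episode below 0.002 m and linear speed of plate below 0.01 m/s).
It fails at once if the magnetic stop is shoved more than 2 mm out of place (distance of stop_face from where it was at the start of the episode above 0.002 m).
It fails at once if a bystander is moved more than 20 mm or a standing one is knocked over (distance of any of tube, paste_jar, brush, pliers from where it was at the start of the episode above 0.02 m or angle between any of tube, paste_jar's own z axis and vertical above 0.5 rad).
It also fails if it takes over 67 s, if anything falls off the work surface, if the arm or the gripper's body presses on something with over 40 N, if the wrist force passes 120 N, or if a joint passes its speed limit or range.

## Working session

There is one attempt and no reset: what is moved stays moved. The work goes in short steps, Python scripts to look and compute and a shell command to move; the robot and the scene stay as the last step left them, time stands still between calls to the robot, and variables do not carry over. Pictures are saved under pics/ and viewed, about 8 in all and at most 12, crops included, and the job is handed in when it is done.

```bash
mkdir -p pics; ls; python3 - <<'E'
from station import env, read_camera
import cv2, numpy as np
for n in ("top","scene"):
    c=read_camera(n); np.savez(f"{n}0.npz",**c)
    cv2.imwrite(f"pics/{n}0.png",c["color"][:,:,::-1]); print(n,c["K"].tolist(),c["pose"].round(4).tolist())
s=env.get_state(); print({k:np.round(v,4).tolist() for k,v in s.items()})
E
```

```text
pics
top [[437.70984842409706, 0.0, 309.2233981478268], [0.0, 437.70984842409706, 242.32139295797353], [0.0, 0.0, 1.0]] [[0.0036, -0.997, 0.0777, 0.4541], [-0.9996, -0.0013, 0.0297, -0.0465], [-0.0295, -0.0777, -0.9965, 1.267], [0.0, 0.0, 0.0, 1.0]]
scene [[583.2524143463039, 0.0, 325.0267162332732], [0.0, 583.2524143463039, 234.76643243895563], [0.0, 0.0, 1.0]] [[-0.5172, 0.4687, -0.7161, 1.4009], [0.8558, 0.2849, -0.4317, 0.4997], [0.0017, -0.8362, -0.5484, 0.7735], [0.0, 0.0, 0.0, 1.0]]
{'time': 0.1, 'joint_positions': [-1.1659, 0.2647, 1.6052, -0.0, 1.2737, -0.0369], 'joint_vel': [-0.0019, -0.0029, -0.0018, 0.0024, 0.0028, -0.0001], 'effort': [0.0002, -50.3616, -35.8072, 0.073, 0.0233, -0.0], 'position': [0.2883, -0.6095, 0.2039], 'orientation': [0.8791, 1.3881, -0.8772], 'ft_force': [-0.0317, -0.3376, -0.3608], 'ft_torque': [-0.0624, 0.0957, 0.0045], 'gripper_width': 0.0881}
```

View pics/top0.png

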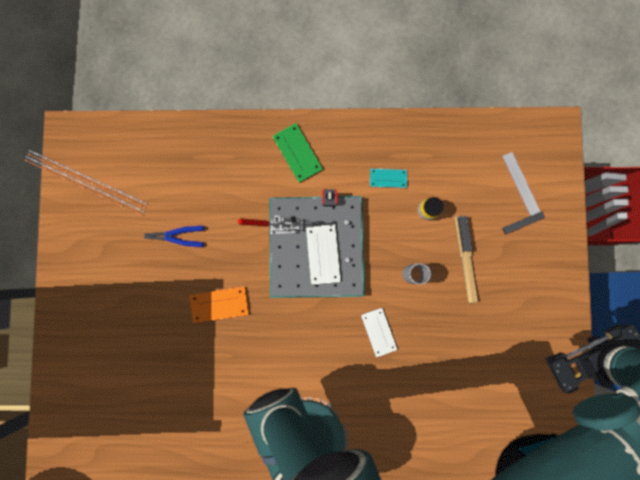

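View pics/scene0.png

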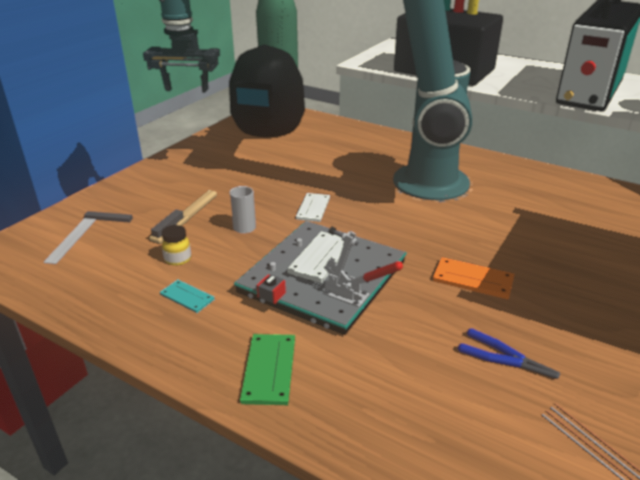

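The top view shows the jig at (318,247), with the white plate on it at (323,255). The stop is at (330,197), the red handle at (253,222), and the pins at about (348,222) and (347,261). There are two white plates: (323,255) is the larger and lies on the jig, so it is the plate meant. (379,332) is smaller and lies on the bench, so it's a decoy. I'll confirm with an enlarged crop.

```bash
cat > h.py <<'E'
import numpy as np, cv2
def ray(c,u,v):
    K=c["K"]; return np.array([(u-K[0,2])/K[0,0],(v-K[1,2])/K[1,1],1.])
def at_z(c,u,v,z):
    P=c["pose"]; d=P[:3,:3]@ray(c,u,v); o=P[:3,3]; return o+d*(z-o[2])/d[2]
def proj(c,p):
    P=c["pose"]; q=P[:3,:3].T@(np.asarray(p)-P[:3,3]); return (c["K"]@(q/q[2]))[:2]
def fish_proj(c,p):
    P=c["pose"]; q=P[:3,:3].T@(np.asarray(p)-P[:3,3]); r=np.hypot(q[0],q[1]); th=np.arctan2(r,q[2]); K=c["K"]
    return np.array([K[0,2]+K[0,0]*th*q[0]/r,K[1,2]+K[1,1]*th*q[1]/r])
def fish_at_z(c,u,v,z):
    K=c["K"]; x=(u-K[0,2])/K[0,0]; y=(v-K[1,2])/K[1,1]; th=np.hypot(x,y)
    d=np.array([np.sin(th)*x/th,np.sin(th)*y/th,np.cos(th)]); P=c["pose"]; d=P[:3,:3]@d; o=P[:3,3]
    return o+d*(z-o[2])/d[2]
E
python3 - <<'E'
from h import *
c=dict(np.load("top0.npz"))
im=c["color"][180:305,230:390,::-1]
cv2.imwrite("pics/crop1.png",cv2.resize(im,None,fx=4.8,fy=4.8,interpolation=cv2.INTER_CUBIC))
g=c["color"].astype(int)
# jig mask from depth height
v,u=np.mgrid[:480,:640]; d=c["depth"]; K=c["K"]
p=np.stack([(u-K[0,2])/K[0,0]*d,(v-K[1,2])/K[1,1]*d,d],-1)@c["pose"][:3,:3].T+c["pose"][:3,3]
z=p[...,2]
print("bench z",np.median(z[340:360,200:240]),"jig z",np.median(z[280:290,280:300]),"plate z",np.median(z[245:265,318:328]))
m=((z>0.02)&(z<0.044)&(u>260)&(u<380)&(v>185)&(v<305)).astype(np.uint8)
pl=((g.min(-1)>190)&(u>295)&(u<345)&(v>215)&(v<295)).astype(np.uint8)
for n,mm,h in(("jig",m,.034),("plate",pl,.046)):
    ct=max(cv2.findContours(mm,0,2)[0],key=cv2.contourArea); r=cv2.minAreaRect(ct); b=cv2.boxPoints(r)
    w=np.array([at_z(c,*q,h) for q in b]); print(n,b.round(1).tolist(),w.round(4).tolist(),w.mean(0).round(4),[np.linalg.norm(w[i]-w[i-1]).round(4) for i in(1,2)],[np.degrees(np.arctan2(*(w[i]-w[i-1])[1::-1])).round(2) for i in(1,2)])
red=((g[...,0]>130)&(g[...,1]<60)&(u<290)&(u>230)&(v>205)&(v<240))
print("red",u[red].min(),u[red].max(),v[red].mean(),np.median(z[red]),[p[red][i].round(3).tolist() for i in (u[red].argmin(),u[red].argmax())])
for n,(a,b) in dict(tube=(417,274),jar=(431,208)).items(): print(n,p[b,a].round(3))
E
```

```text
bench z -0.00010178958830020512 jig z 0.033988038390242115 plate z 0.04549732988142596
jig [[268.20001220703125, 197.39999389648438], [362.29998779296875, 195.60000610351562], [364.1000061035156, 296.0], [270.0, 297.70001220703125]] [[0.6788, 0.1082, 0.034], [0.6834, -0.1599, 0.034], [0.4003, -0.1634, 0.034], [0.3941, 0.0998, 0.034]] [ 0.5391 -0.0288  0.034 ] [np.float64(0.2681), np.float64(0.2831)] [np.float64(-89.03), np.float64(-179.29)]
plate [[305.70001220703125, 227.5], [334.1000061035156, 224.6999969482422], [339.6000061035156, 281.20001220703125], [311.1000061035156, 283.8999938964844]] [[0.591, 0.0001, 0.046], [0.5988, -0.0797, 0.046], [0.4413, -0.0947, 0.046], [0.4333, -0.0158, 0.046]] [ 0.5161 -0.0475  0.046 ] [np.float64(0.0801), np.float64(0.1583)] [np.float64(-84.43), np.float64(-174.56)]
red 239 262 221.1904761904762 0.15063387801966766 [[0.599, 0.168, 0.151], [0.604, 0.115, 0.107]]
tube [ 0.462 -0.319 -0.001]
jar [ 0.641 -0.343  0.076]
```

View pics/crop1.png

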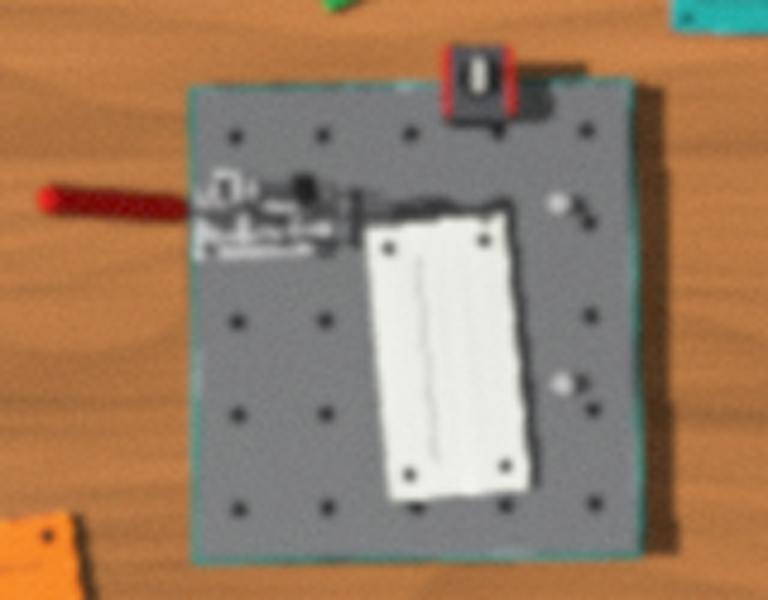

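```bash
python3 - <<'E'
from h import *
from scipy.spatial.transform import Rotation as R
c=dict(np.load("top0.npz"))
f=lambda x,y:(230+(x+.5)/4.8-.5,180+(y+.5)/4.8-.5)
a=at_z(c,*f(562,384),.050);b=at_z(c,*f(557,203),.050)
d=b-a; yaw=np.arctan2(d[1],d[0]); print("pins",a,b,np.hypot(*d[:2]),np.degrees(yaw))
Rj=np.array([[np.cos(yaw),-np.sin(yaw)],[np.sin(yaw),np.cos(yaw)]])
o=(a+b)[:2]/2-Rj@[.0125,-.086]; print("jig",o)
for n,q,z in(("stopface",(480,120),.064),("platectr",None,.046),("handle_end",(50,200),.148),("tip",(305,188),.17)):
    w=np.array([.5161,-.0475]) if q is None else at_z(c,*f(*q),z)[:2]
    print(n,w,"jig",Rj.T@(w-o))
for q in((190,88),(632,80),(642,558),(194,562)): print(Rj.T@(at_z(c,*f(*q),.034)[:2]-o))
from station import env
s=env.get_state(); print(R.from_rotvec(s["orientation"]).as_matrix().round(3))
E
```

```text
pins [ 0.50099801 -0.114353    0.05      ] [ 0.60631713 -0.11176923  0.05      ] 0.10535080840770755 1.405339238607476
jig [ 0.53905215 -0.02739355]
stopface [ 0.65283602 -0.06676719] jig [ 0.112784   -0.04215238]
platectr [ 0.5161 -0.0475] jig [-0.02343836 -0.01953749]
handle_end [0.59571389 0.16619692] jig [0.06139257 0.19214259]
tip [0.599276   0.02710922] jig [0.06154243 0.05300937]
[0.14140265 0.12914035]
[ 0.13929889 -0.13318398]
[-0.14169506 -0.13050894]
[-0.13889305  0.1306587 ]
[[-0.001  0.904  0.428]
 [ 0.002  0.428 -0.904]
 [-1.     0.    -0.002]]
```

```bash
python3 -m inch '[[0,0.045,-0.041,0,0,0,0.088],[0,0.045,-0.041,0,0,0,0.088],[0,0.045,-0.041,0,0,0,0.088],[0,0.045,-0.041,0,0,0,0.088],[0,0.045,-0.041,0,0,0,0.088]]' 10
python3 -m inch '[[0,0.045,-0.041,0,0,0,0.088],[0,0.045,-0.041,0,0,0,0.088],[0,0.045,-0.041,0,0,0,0.088],[0,0.045,-0.041,0,0,0,0.088],[0,0.045,-0.041,0,0,0,0.088]]'
python3 -m inch '[[0,0,0,0.173,0,0,0.088],[0,0,0,0.173,0,0,0.088],[0,0,0,0,0,0,0.088],[0,0,0,0,0,0,0.088]]'
cat >> h.py <<'E'
def st():
    from station import env
    from scipy.spatial.transform import Rotation as R
    s=env.get_state(); M=R.from_rotvec(s["orientation"]).as_matrix()
    print("t",round(float(s["time"]),2),"pos",np.round(s["position"],4),"F",np.round(s["ft_force"],2),"w",round(float(s["gripper_width"]),4),"y-head",np.degrees(np.arctan2(M[1,1],M[0,1])).round(2),"x",M[:,0].round(3))
    return s,M
def look(n):
    from station import read_camera
    c=read_camera("wrist"); np.savez(f"{n}.npz",**c); cv2.imwrite(f"pics/{n}.png",c["color"][:,:,::-1]); return c
E
python3 -c "
from h import *
st();c=look('w1');print(c['K'],c['pose'].round(3))"
```

```text
time: 0.72
position: [0.4045, -0.3266, 0.2047]
orientation: [0.879, 1.387, -0.878]
ft_force: [0.3, -0.1, 0.2]
gripper_width: 0.0881
time: 1.35
position: [0.5203, -0.0452, 0.2049]
orientation: [0.878, 1.386, -0.878]
ft_force: [0.8, -0.5, 0.4]
gripper_width: 0.0879
time: 1.85
position: [0.5198, -0.0473, 0.2048]
orientation: [1.136, 1.255, -1.137]
ft_force: [0.4, 0.2, 0.3]
gripper_width: 0.0882
t 1.85 pos [ 0.5198 -0.0473  0.2048] F [0.42 0.17 0.32] w 0.0882 y-head 5.63 x [-0.001  0.    -1.   ]
[[371.64829954   0.         317.38997782]
 [  0.         371.64829954 230.91710829]
 [  0.           0.           1.        ]] [[ 0.098 -0.95  -0.298  0.597]
 [-0.995 -0.094 -0.029 -0.039]
 [-0.     0.299 -0.954  0.386]
 [ 0.     0.     0.     1.   ]]
```

View pics/w1.png

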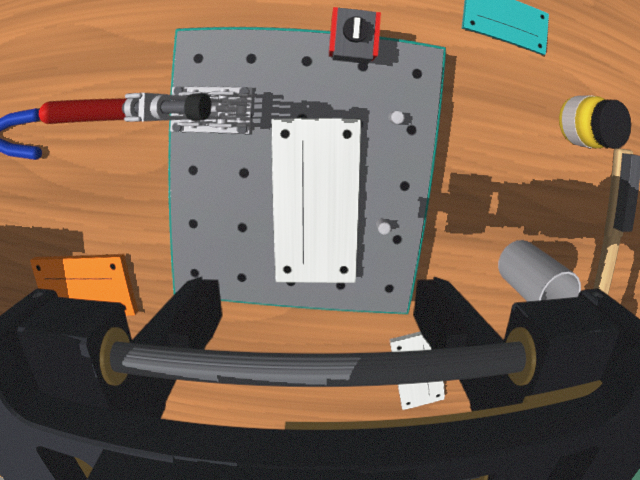

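The wrist view shows the plate at (316,200) and the pins at (397,117) and (384,228). The stop is at (356,33) and the clamp at (210,108).

```bash
cat >> h.py <<'E'
def plate_wrist(c,box,thr=170):
    u0,u1,v0,v1=box; g=c["color"].astype(int); v,u=np.mgrid[:480,:640]
    m=((g.min(-1)>thr)&(u>u0)&(u<u1)&(v>v0)&(v<v1)).astype(np.uint8)
    ct=max(cv2.findContours(m,0,1)[0],key=cv2.contourArea)[:,0]
    w=np.array([fish_at_z(c,*q,.046)[:2] for q in ct])
    r=cv2.minAreaRect((w*1000).astype(np.float32)); b=cv2.boxPoints(r)
    e=[b[1]-b[0],b[2]-b[1]]; L=max(e,key=np.linalg.norm); a=np.degrees(np.arctan2(L[1],L[0]))
    a=(a+90)%180-90
    print("plate ctr mm",np.round(r[0],1),"size",np.round(r[1],1),"yaw",a.round(2)); return r,a,b
E
python3 - <<'E'
from h import *
c=dict(np.load("w1.npz"))
plate_wrist(c,(262,370,108,295))
a=fish_at_z(c,384,228,.05);b=fish_at_z(c,397,117,.05);d=b-a;yaw=np.arctan2(d[1],d[0]);print(a,b,np.hypot(*d[:2]),np.degrees(yaw))
Rj=np.array([[np.cos(yaw),-np.sin(yaw)],[np.sin(yaw),np.cos(yaw)]]);o=(a+b)[:2]/2-Rj@[.0125,-.086];print("jig",o)
for q,z in(((331,56),.064),((379,58),.064),((40,112),.144),((177,29),.034),((445,47),.034),((409,313),.034)): w=fish_at_z(c,*q,z)[:2];print(q,w,"jig",Rj.T@(w-o))
im=c["color"][20:130,260:420,::-1]; cv2.imwrite("pics/w1c.png",cv2.resize(im,None,fx=5,fy=5,interpolation=cv2.INTER_CUBIC))
E
```

```text
plate ctr mm [517.  -44.8] size [159.9  80.7] yaw 5.45
[ 0.50171816 -0.11237921  0.05      ] [ 0.60677795 -0.11032762  0.05      ] 0.10507982913434144 1.1187227839865816
jig [ 0.54007136 -0.02561386]
(331, 56) [ 0.65235962 -0.04526021] jig [ 0.11188328 -0.02183494]
(379, 58) [ 0.65589805 -0.08614417] jig [ 0.11462281 -0.06278019]
(40, 112) [0.59768511 0.17918212] jig [0.06160123 0.20363208]
(177, 29) [0.67892215 0.10609345] jig [0.1413958  0.12897126]
(445, 47) [ 0.68401032 -0.15382747] jig [ 0.14140826 -0.13099946]
(409, 313) [ 0.402656   -0.16032939] jig [-0.14001937 -0.13200693]
```

View pics/w1c.png

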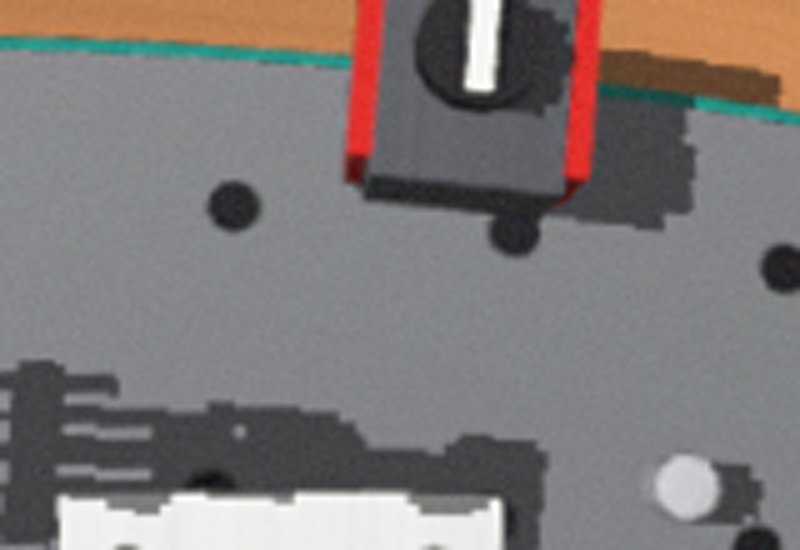

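```bash
python3 -m inch '[[0.05,0.002,-0.002,0,0,0,0.0881],[0.05,0,0,0,0,0,0.0881],[0.035,0,0,0,0,0,0.0881],[0.015,0,0,0,0,0,0.0881],[0,0,0,0,0,0,0.0881]]'
python3 -m inch '[[0.005,0,0,0,0,0,0.0881],[0.005,0,0,0,0,0,0.0881],[0.003,0,0,0,0,0,0.0881],[0,0,0,0,0,0,0.0881],[0,0,0,0,0,0,0.0881]]'
```

```text
time: 2.52
position: [0.5213, -0.0451, 0.0545]
orientation: [1.138, 1.255, -1.139]
ft_force: [-0.4, 0.6, -0.4]
gripper_width: 0.0882
time: 3.15
position: [0.522, -0.045, 0.0423]
orientation: [1.138, 1.253, -1.138]
ft_force: [-0.6, -1.2, -0.7]
gripper_width: 0.0885
```

```bash
python3 -m inch '[[0.004,0,0,0,0,0,0.0881],[0,0,0,0,0,0,0.075],[0,0,0,0,0,0,0.07],[0,0,0,0,0,0,0.07],[0,0,0,0,0,0,0.07]]' 10
python3 -m inch '[[0,0,0,0,0,0,0.07],[0,0,0,0,0,0,0.07]]'; python3 -c "
from h import *
st()"
```

```text
time: 3.78
position: [0.522, -0.045, 0.0382]
orientation: [1.138, 1.253, -1.138]
ft_force: [0.1, 0.1, -0.4]
gripper_width: 0.0705
time: 4.03
position: [0.5219, -0.045, 0.0381]
orientation: [1.138, 1.253, -1.138]
ft_force: [-0.8, 1.4, 0.0]
gripper_width: 0.0702
t 4.03 pos [ 0.5219 -0.045   0.0381] F [-0.76  1.39  0.  ] w 0.0702 y-head 5.49 x [ 0. -0. -1.]
```

```bash
python3 -c "
from h import *
c=look('w2');plate_wrist(c,(150,500,0,330))"
```

```text
plate ctr mm [542.8 -42.5] size [108.6  80.3] yaw 5.41
```

View pics/w2.png

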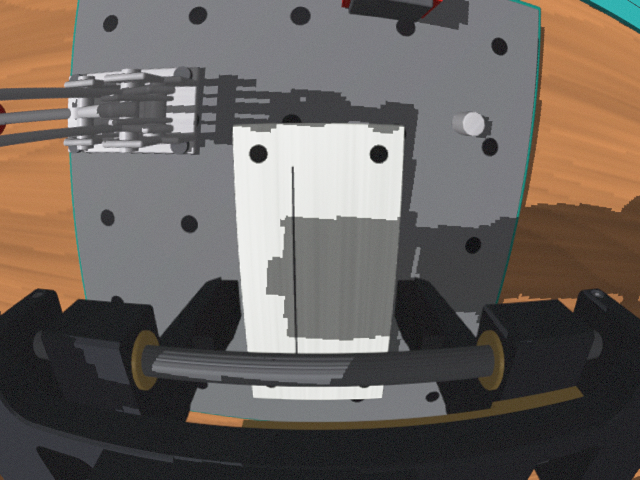

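```bash
python3 - <<'E'
from h import *
c=dict(np.load("w2.npz")); print(c["pose"].round(3))
for z in(.038,.046,.055,.07):
  print(z,[ (fish_at_z(c,*q,z)[:2]*1000).round(1).tolist() for q in((238,283),(398,283),(213,279),(423,279))])
print([(fish_at_z(c,*q,.046)[:2]*1000).round(1).tolist() for q in((243,283),(395,283))])
from station import env
s,M=st()
for w in(.07,.08,.088):
  for sg in(-1,1):
    for h in(0,-.019):
      print(w,sg,h,fish_proj(c,s["position"]+M@np.array([h,0,sg*w/2])).round(1))
E
```

```text
[[ 0.096 -0.95  -0.297  0.599]
 [-0.995 -0.091 -0.028 -0.037]
 [-0.     0.298 -0.954  0.219]
 [ 0.     0.     0.     1.   ]]
0.038 [[509.1, -2.2], [517.4, -89.2], [509.8, 12.0], [520.9, -103.0]]
0.046 [[513.1, -3.7], [521.1, -86.9], [513.8, 9.8], [524.3, -100.1]]
0.055 [[517.6, -5.5], [525.1, -84.3], [518.2, 7.4], [528.2, -96.8]]
0.07 [[525.0, -8.4], [531.9, -80.0], [525.6, 3.3], [534.7, -91.3]]
[[513.4, -6.4], [520.9, -85.3]]
t 4.08 pos [ 0.5219 -0.045   0.0382] F [ 0.06  0.94 -0.48] w 0.0697 y-head 5.49 x [ 0.  0. -1.]
0.07 -1 0 [252.7 268.7]
0.07 -1 -0.019 [246.5 284. ]
0.07 1 0 [383.8 268.7]
0.07 1 -0.019 [390.2 284. ]
0.08 -1 0 [243.6 268.6]
0.08 -1 -0.019 [236.5 283.8]
0.08 1 0 [392.9 268.6]
0.08 1 -0.019 [400.1 283.8]
0.088 -1 0 [236.3 268.5]
0.088 -1 -0.019 [228.6 283.6]
0.088 1 0 [400.2 268.5]
0.088 1 -0.019 [408.  283.6]
```

```bash
python3 - <<'E'
from h import *
c=dict(np.load("w2.npz"))
im=c["color"][250:410,190:450,::-1]; im=np.clip(im.astype(float)*1.8,0,255).astype(np.uint8)
cv2.imwrite("pics/w2c.png",cv2.resize(im,None,fx=3,fy=3,interpolation=cv2.INTER_CUBIC))
E
```

```text
(no output)
```

View pics/w2c.png

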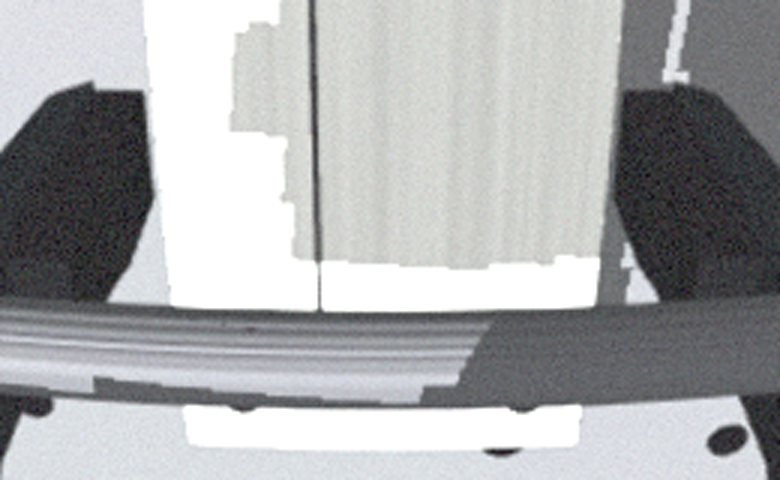

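```bash
python3 - <<'E'
from h import *
c=dict(np.load("w2.npz")); P=c["pose"];K=c["K"]
def pt(u,v):
    d=c["depth"][v,u]; x=(u-K[0,2])/K[0,0]; y=(v-K[1,2])/K[1,1]; th=np.hypot(x,y)
    r=np.array([np.sin(th)*x/th,np.sin(th)*y/th,np.cos(th)]); r=r/r[2]*d
    return (P[:3,:3]@r+P[:3,3])*1000
for q in((320,200),(234,284),(225,284),(215,284),(230,300),(225,320),(215,330),(402,284),(410,284),(420,284),(403,300),(410,320),(420,330)): print(q,pt(*q).round(1))
E
```

```text
(320, 200) [561.2 -42.   47.6]
(234, 284) [528.   -8.   77.3]
(225, 284) [527.8  -4.2  77.8]
(215, 284) [ 5.284e+02 -3.000e-01  8.010e+01]
(230, 300) [526.7  -8.9  89.5]
(225, 320) [521.8  -8.5  97.1]
(215, 330) [599.2 -37.2 218.9]
(402, 284) [534.8 -79.8  77.2]
(410, 284) [535.  -83.3  77.1]
(420, 284) [537.2 -86.4  81.2]
(403, 300) [532.  -78.6  86.8]
(410, 320) [528.5 -80.1  96.8]
(420, 330) [534.2 -78.7 113.3]
```

The fingertips sit well behind the TCP when the gripper is open, so it closed above the plate without gripping it. I'll change approach and push with the fingers shut, with the tool turned square to the jig.

```bash
python3 -m inch '[[-0.03,0,0,0,0,0,0.088],[-0.04,0,0,0,0,0,0],[0,-0.053,-0.001,0,0,0,0],[0,-0.053,-0.001,0,0,0,0],[0,0,0,0.075,0,0,0]]' 20
python3 -m inch '[[0,0,0,0,0,0,0],[0,0,0,0,0,0,0],[0,0,0,0,0,0,0],[0,0,0,0,0,0,0]]'
python3 - <<'E'
from h import *
s,M=st(); c=look('w3'); plate_wrist(c,(150,500,0,330))
P=c["pose"];K=c["K"]
v,u=np.mgrid[:480,:640]; x=(u-K[0,2])/K[0,0]; y=(v-K[1,2])/K[1,1]; th=np.hypot(x,y)+1e-9
r=np.stack([np.sin(th)*x/th,np.sin(th)*y/th,np.cos(th)],-1); w=(r/r[...,2:]*c["depth"][...,None])@P[:3,:3].T+P[:3,3]
t=(w-s["position"])@M   # tool coords
m=(c["depth"]>0)&(abs(t[...,1])<.04)&(abs(t[...,2])<.04)&(t[...,0]>-.055)&(t[...,0]<.012)
q=t[m]*1000; print(len(q),np.percentile(q,[0,1,50,99,100],axis=0).round(1))
for lo in range(-50,15,8):
    k=q[(q[:,0]>=lo)&(q[:,0]<lo+8)]
    if len(k): print(lo,len(k),"y",k[:,1].min().round(1),k[:,1].max().round(1),"z",k[:,2].min().round(1),k[:,2].max().round(1))
E
```

```text
time: 4.7
position: [0.4116, -0.0528, 0.1068]
orientation: [1.195, 1.221, -1.198]
ft_force: [1.0, 0.1, 0.6]
gripper_width: 0.042
time: 5.2
position: [0.4166, -0.0531, 0.1081]
orientation: [1.193, 1.219, -1.194]
ft_force: [-0.7, -0.2, 0.1]
gripper_width: 0.0019
t 5.2 pos [ 0.4166 -0.0531  0.1081] F [-0.71 -0.18  0.15] w 0.0019 y-head 1.22 x [-0.  0. -1.]
plate ctr mm [507.9 -45.7] size [141.2  80.3] yaw 5.32
1610 [[-55.   -8.7 -16.4]
 [-54.9  -4.5 -15.5]
 [-46.9   9.7  -1.4]
 [-34.5  11.5  14.6]
 [-33.7  12.   15.5]]
-50 643 y 8.3 12.0 z -15.8 15.3
-42 402 y 8.4 11.7 z -15.2 14.0
-34 3 y 8.8 8.9 z -7.2 5.5
```

View pics/w3.png

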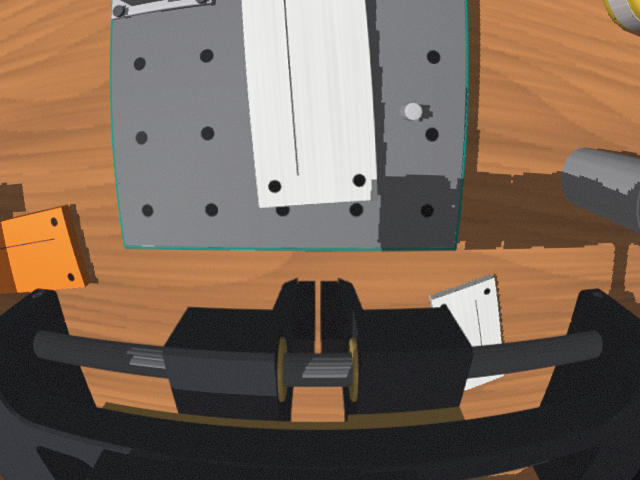

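```bash
python3 - <<'E'
from h import *
s,M=st(); c=dict(np.load('w3.npz'))
P=c["pose"];K=c["K"]
v,u=np.mgrid[:480,:640]; x=(u-K[0,2])/K[0,0]; y=(v-K[1,2])/K[1,1]; th=np.hypot(x,y)+1e-9
r=np.stack([np.sin(th)*x/th,np.sin(th)*y/th,np.cos(th)],-1); w=(r/r[...,2:]*c["depth"][...,None])@P[:3,:3].T+P[:3,3]
t=(w-s["position"])@M*1000
m=(c["depth"]>0)&(t[...,0]>-200)&(t[...,0]<-20)&(abs(t[...,2])<130)&(abs(t[...,1])<60)
q=t[m]
for lo in range(-150,-20,10):
    k=q[(q[:,0]>=lo)&(q[:,0]<lo+10)]
    if len(k): print(lo,len(k),"y",k[:,1].min().round(1),k[:,1].max().round(1),"z",k[:,2].min().round(1),k[:,2].max().round(1))
for v in(275,280,285,290,300,320,340): print(v,c["depth"][v,[300,335]].round(4),t[v,300].round(1),t[v,335].round(1))
E
```

```text
t 5.25 pos [ 0.4165 -0.0531  0.108 ] F [-0.47  0.07  0.4 ] w 0.0007 y-head 1.22 x [-0.  0. -1.]
-150 19889 y -12.2 33.7 z -94.0 92.8
-140 22351 y -10.2 36.2 z -72.3 72.7
-130 20611 y -29.0 35.9 z -83.6 83.9
-120 21132 y -34.2 35.9 z -86.1 85.8
-110 6905 y -11.6 35.7 z -86.2 85.6
-100 363 y -12.4 34.3 z -86.1 85.1
-90 402 y -10.5 12.1 z -11.2 10.0
-80 1390 y 3.5 11.9 z -12.2 11.4
-70 870 y 4.4 11.9 z -16.9 15.9
-60 1172 y -8.7 11.8 z -16.6 15.8
-50 771 y 8.4 12.0 z -15.8 15.3
-40 275 y 8.7 11.7 z -14.5 13.7
275 [0.3129 0.3132] [106.7 -51.3 -15.2] [107.  -51.4  14.4]
280 [0.3141 0.3135] [106.5 -55.8 -15.3] [106.  -55.6  14.4]
285 [0.1552 0.1554] [-39.4   9.7  -7.8] [-39.2   9.6   7. ]
290 [0.1522 0.1525] [-42.8   9.   -7.6] [-42.5   8.9   6.8]
300 [0.143  0.1426] [-52.3   9.4  -7.2] [-52.7   9.6   6.4]
320 [0.1289 0.1271] [-67.2   9.2  -6.6] [-68.8  10.1   5.7]
340 [0.1169 0.1177] [-79.8   9.1  -6.1] [-79.1   8.6   5.3]
```

```bash
python3 -m inch '[[0.045,0,0,0,0,0,0],[0.045,0,0,0,0,0,0],[0.005,0,0,0,0,0,0],[0,0,0,0,0,0,0]]'
python3 -m inch '[[0.003,0,0,0,0,0,0],[0.003,0,0,0,0,0,0],[0.002,0,0,0,0,0,0],[0.0,0,0,0,0,0,0]]'
python3 -m inch '[[0.001,0,0,0,0,0,0],[0,0,0,0,0,0,0]]'
```

```text
time: 5.75
position: [0.4165, -0.0531, 0.0136]
orientation: [1.194, 1.219, -1.194]
ft_force: [0.2, -0.2, -0.6]
gripper_width: 0.0005
time: 6.25
position: [0.4162, -0.0531, 0.0052]
orientation: [1.194, 1.219, -1.194]
ft_force: [0.2, 0.4, 0.3]
gripper_width: 0.0005
time: 6.5
position: [0.4161, -0.0531, 0.004]
orientation: [1.194, 1.219, -1.194]
ft_force: [0.4, -0.1, -0.1]
gripper_width: 0.0002
```

```bash
python3 -m inch '[[0,0.006,0,0,0,0,0],[0,0.006,0,0,0,0,0],[0,0.006,0,0,0,0,0],[0,0.006,0,0,0,0,0],[0,0.003,0,0,0,0,0]]'
python3 -m inch '[[0,0.005,0,0,0,0,0],[0,0.005,0,0,0,0,0],[0,0.005,0,0,0,0,0],[0,0.005,0,0,0,0,0],[0,0.005,0,0,0,0,0]]'
python3 - <<'E'
from h import *
from station import read_camera
s,M=st(); c=look('w4'); plate_wrist(c,(150,500,0,330))
c=read_camera("top"); np.savez("top4.npz",**c)
E
```

```text
time: 7.12
position: [0.4437, -0.0525, 0.0039]
orientation: [1.194, 1.219, -1.194]
ft_force: [-2.8, 0.0, -1.2]
gripper_width: 0.0006
time: 7.75
position: [0.4686, -0.052, 0.0041]
orientation: [1.194, 1.219, -1.194]
ft_force: [-1.2, 0.3, -1.6]
gripper_width: 0.0005
t 7.75 pos [ 0.4686 -0.052   0.0041] F [-1.21  0.35 -1.58] w 0.0005 y-head 1.19 x [ 0.  0. -1.]
plate ctr mm [545.5 -62.3] size [95.  51.5] yaw 3.02
```

```bash
cat >> h.py <<'E'
O=np.array([.5396,-.0263]); YJ=np.radians(1.2); RJ=np.array([[np.cos(YJ),-np.sin(YJ)],[np.sin(YJ),np.cos(YJ)]])
def crop(n,src,u0,u1,v0,v1,f):
    c=dict(np.load(src)); im=c["color"][v0:v1,u0:u1,::-1]
    cv2.imwrite(f"pics/{n}.png",cv2.resize(im,None,fx=f,fy=f,interpolation=cv2.INTER_CUBIC))
E
python3 -c "
from h import *
a=dict(np.load('w4.npz'))['color'][:330,100:540,::-1]
t=cv2.resize(dict(np.load('top4.npz'))['color'][185:305,260:375,::-1],None,fx=2.75,fy=2.75,interpolation=cv2.INTER_CUBIC)
cv2.imwrite('pics/c4.png',np.hstack([a,t[:330]]))"
```

```text
(no output)
```

View pics/c4.png

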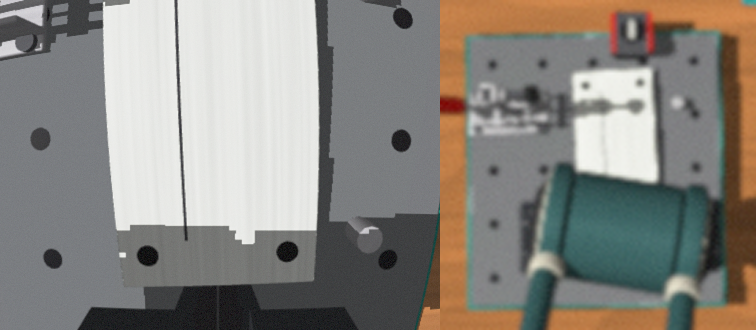

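The plate's rear edge runs from (224,286) to (414,281) in the wrist image. It's still slightly skewed and the pins are clear of it.

```bash
python3 - <<'E'
from h import *
c=dict(np.load('w4.npz'))
J=lambda p:(RJ.T@(p[:2]-O)*1000).round(1)
for n,q,z in(("BL",(224,286),.046),("BR",(414,281),.046),("Ledge",(203,5),.046),("Redge",(416,5),.046),("pin_a",(463,226),.05)): print(n,J(fish_at_z(c,*q,z)))
t=dict(np.load('top4.npz'))
f=lambda x,y:(260+(x-440)/2.75,185+y/2.75)
for n,q,z in(("TL",(573,74),.046),("TR",(653,68),.046)): print(n,J(at_z(t,*f(*q),z)))
# orig hole refine
w=dict(np.load('w1.npz'))
for z in(.034,.064): print("face",z,[J(fish_at_z(w,*q,z)) for q in (((333,59),(373,61)) if z<.05 else ((334,55.6),(373,58.4)))])
E
```

```text
BL [-61.7  15.8]
BR [-59.4 -64.5]
Ledge [52.6 19.7]
Redge [ 51.8 -60.9]
pin_a [-34.  -81.9]
TL [95.9 17. ]
TR [100.3 -64.9]
face 0.034 [array([114.7, -24.1]), array([116.8, -61.3])]
face 0.064 [array([112.9, -23.8]), array([114. , -57.1])]
```

```bash
python3 -m inch '[[0,-0.01,0,0,0,0,0],[-0.05,0,0,0,0,0,0],[-0.05,0,0,0,0,0,0.088],[-0.05,0.02,0,0,0,0,0.088],[-0.05,0.05,-0.001,0,0,0,0.088]]' 12
python3 -m inch '[[0,0,0,0,0,0,0.0881],[0,0,0,0,0,0,0.0881],[0,0,0,0,0,0,0.0881]]'
python3 - <<'E'
from h import *
s,M=st(); c=look('w5'); plate_wrist(c,(230,400,70,295))
print(c["pose"].round(3).tolist(), s["joint_positions"].round(2))
E
```

```text
time: 8.48
position: [0.522, -0.0502, 0.2009]
orientation: [1.195, 1.217, -1.193]
ft_force: [0.8, 0.2, 0.1]
gripper_width: 0.0285
time: 8.85
position: [0.52, -0.0499, 0.1962]
orientation: [1.193, 1.222, -1.197]
ft_force: [-0.4, -0.4, -0.1]
gripper_width: 0.0584
t 8.85 pos [ 0.52   -0.0499  0.1962] F [-0.36 -0.36 -0.05] w 0.0584 y-head 1.18 x [-0.004  0.001 -1.   ]
plate ctr mm [560.2 -47. ] size [160.7  80.5] yaw 2.99
[[0.02, -0.953, -0.302, 0.598], [-1.0, -0.02, -0.005, -0.048], [-0.001, 0.302, -0.953, 0.377], [0.0, 0.0, 0.0, 1.0]] [-0.14 -0.02  1.93 -0.    1.23  1.41]
```

View pics/w5.png

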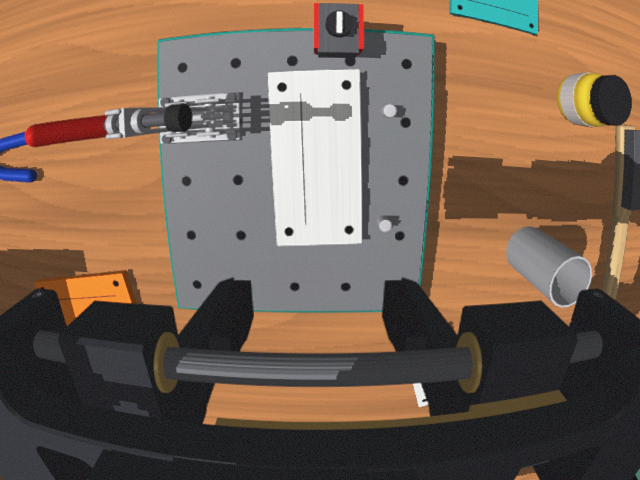

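The plate is now at (315,157), about 1.8° off square. It's just short of the stop at (339,30) and a little away from the pins at (390,110) and (386,226).

```bash
python3 - <<'E'
from h import *
c=dict(np.load('w5.npz'))
a=fish_at_z(c,386,226,.05);b=fish_at_z(c,390,110.5,.05);d=b-a;yaw=np.arctan2(d[1],d[0]);print(a,b,np.hypot(*d[:2]),np.degrees(yaw))
Rj=np.array([[np.cos(yaw),-np.sin(yaw)],[np.sin(yaw),np.cos(yaw)]]);o=(a+b)[:2]/2-Rj@[.0125,-.086]
J=lambda p:(Rj.T@(p[:2]-o)*1000).round(1)
print("jig",o,"plate",J(np.array([.5602,-.047])),"face",J(fish_at_z(c,318,55.5,.034)),J(fish_at_z(c,360,54.5,.034)))
w=np.array([.5602,-.047])+.030*np.array([-np.cos(np.radians(3)),-np.sin(np.radians(3))]);print("grip",w)
E
```

```text
[ 0.50098039 -0.11335642  0.05      ] [ 0.60660992 -0.11095847  0.05      ] 0.10565674797103146 1.300479983368472
jig [ 0.53934654 -0.02646329] plate [ 20.4 -21. ] face [115.6 -23.2] [117.2 -61.1]
grip [ 0.53024111 -0.04857008]
```

```bash
python3 -m inch '[[0.05,0.010,-0.001,-0.031,0,0,0.0881],[0.05,0,0,0,0,0,0.0881],[0.04,0,0,0,0,0,0.0881],[0.02,0,0,0,0,0,0.0881],[0,0,0,0,0,0,0.0881]]'
python3 -m inch '[[0,0,0,0,0,0,0.0881],[0,0,0,0,0,0,0.0881]]'; python3 -c "
from h import *
st()"
```

```text
time: 9.52
position: [0.5287, -0.0484, 0.0352]
orientation: [1.169, 1.239, -1.176]
ft_force: [0.2, 0.1, 0.7]
gripper_width: 0.0882
time: 9.78
position: [0.5334, -0.049, 0.0397]
orientation: [1.172, 1.231, -1.169]
ft_force: [0.7, -0.6, 0.2]
gripper_width: 0.088
t 9.78 pos [ 0.5334 -0.049   0.0397] F [ 0.65 -0.57  0.22] w 0.088 y-head 2.96 x [ 0.003 -0.    -1.   ]
```

```bash
python3 -m inch '[[0.015,-0.003,0,0,0,0,0.0881],[0.012,0,0,0,0,0,0.0881],[0.005,0,0,0,0,0,0.0881],[0.003,0,0,0,0,0,0.0881],[0,0,0,0,0,0,0.0881]]'
python3 -m inch '[[0,0,0,0,0,0,0.07],[0,0,0,0,0,0,0.07],[0,0,0,0,0,0,0.07],[0,0,0,0,0,0,0.07],[0,0,0,0,0,0,0.07]]' 12
```

```text
time: 10.4
position: [0.5293, -0.0489, 0.003]
orientation: [1.171, 1.234, -1.171]
ft_force: [0.3, -0.5, 1.0]
gripper_width: 0.0882
time: 11.02
position: [0.5297, -0.0491, 0.0036]
orientation: [1.171, 1.233, -1.17]
ft_force: [1.2, -1.0, 0.9]
gripper_width: 0.0798
```

```bash
python3 -m inch '[[0,0,0.003,0.015,0,0,0.07],[0,0,0.004,0.015,0,0,0.07],[0,0,0.004,0,0,0,0.07],[0,0,0.003,0,0,0,0.07],[0,0,0,0,0,0,0.07]]'
python3 -m inch '[[0,0,0.001,0,0,0,0.07],[0,0,0.001,0,0,0,0.07],[0,0,0.001,0,0,0,0.07],[0,0,0,0,0,0,0.07]]'
```

```text
time: 11.65
position: [0.53, -0.0633, 0.0036]
orientation: [1.193, 1.219, -1.193]
ft_force: [-1.5, 2.9, 4.5]
gripper_width: 0.0798
time: 12.15
position: [0.5301, -0.0658, 0.0036]
orientation: [1.194, 1.219, -1.193]
ft_force: [0.1, 5.4, 5.3]
gripper_width: 0.08
```

```bash
python3 -m inch '[[0,0,0.001,0,0,0,0.07],[0,0,0,0,0,0,0.07]]'
python3 -m inch '[[0,0,0.001,0,0,0,0.07],[0,0,0,0,0,0,0.07]]'
python3 -m inch '[[0,0,0.001,0,0,0,0.07],[0,0,0,0,0,0,0.07]]'
```

```text
time: 12.4
position: [0.5301, -0.0663, 0.0035]
orientation: [1.194, 1.22, -1.193]
ft_force: [0.4, 6.3, 4.8]
gripper_width: 0.0797
time: 12.65
position: [0.5301, -0.0664, 0.0035]
orientation: [1.196, 1.22, -1.193]
ft_force: [0.6, 9.6, 4.7]
gripper_width: 0.0801
time: 12.9
position: [0.53, -0.0664, 0.0034]
orientation: [1.198, 1.221, -1.192]
ft_force: [1.3, 12.1, 5.0]
gripper_width: 0.08
```

```bash
python3 -m inch '[[0,0.003,0,0,0,0,0.07],[0,0.003,0,0,0,0,0.07],[0,0.003,0,0,0,0,0.07],[0,0,0,0,0,0,0.07]]'
python3 -c "
from h import *
st();c=look('w6')"
python3 -m inch '[[0,0.001,0,0,0,0,0.07],[0,0.001,0,0,0,0,0.07],[0,0,0,0,0,0,0.07]]'
```

```text
time: 13.4
position: [0.5326, -0.0663, 0.0019]
orientation: [1.191, 1.232, -1.201]
ft_force: [-12.4, 10.7, 13.8]
gripper_width: 0.0798
t 13.4 pos [ 0.5326 -0.0663  0.0019] F [-12.43  10.72  13.75] w 0.0798 y-head 1.22 x [-0.013  0.004 -1.   ]
time: 13.82
position: [0.5336, -0.0663, 0.0014]
orientation: [1.19, 1.233, -1.202]
ft_force: [-12.8, 9.6, 11.8]
gripper_width: 0.08
```

```bash
python3 -m inch '[[0,-0.004,0,0,0,0,0.07],[-0.001,0,0,0,0,0,0.07],[-0.001,0,0,0,0,0,0.07],[0,0,0,0,0,0,0.07]]'
python3 - <<'E'
from h import *
st(); c=look('w7'); P=c["pose"];K=c["K"]
v,u=np.mgrid[:480,:640]; x=(u-K[0,2])/K[0,0]; y=(v-K[1,2])/K[1,1]; th=np.hypot(x,y)+1e-9
r=np.stack([np.sin(th)*x/th,np.sin(th)*y/th,np.cos(th)],-1); w=(r/r[...,2:]*c["depth"][...,None])@P[:3,:3].T+P[:3,3]
j=np.concatenate([(w[...,:2]-O)@RJ,w[...,2:]],-1)*1000
# height profile along jig y=-40 strip
for yy in(-55,-40,-25):
    m=(abs(j[...,1]-yy)<3)&(j[...,0]>60)&(j[...,0]<135)&(c["depth"]>0); q=j[m]; q=q[q[:,0].argsort()]
    print(yy,[(int(a),round(float(np.median(q[(q[:,0]>=a)&(q[:,0]<a+2.5),2])),1)) for a in np.arange(80,130,2.5) if ((q[:,0]>=a)&(q[:,0]<a+2.5)).any()])
E
```

```text
time: 14.32
position: [0.5336, -0.0663, 0.0025]
orientation: [1.195, 1.226, -1.197]
ft_force: [-0.6, 9.9, -5.7]
gripper_width: 0.0798
t 14.32 pos [ 0.5336 -0.0663  0.0025] F [-0.6   9.95 -5.65] w 0.0798 y-head 1.15 x [-0.006  0.004 -1.   ]
-55 [(80, 47.5), (82, 47.6), (85, 47.4), (87, 47.5), (90, 47.4), (92, 47.6), (95, 47.6), (97, 47.5), (100, 47.1), (102, 35.3), (105, 35.3), (107, 35.5), (110, 35.3), (112, 44.3), (115, 35.9)]
-40 [(80, 47.7), (82, 47.8), (85, 47.7), (87, 47.7), (90, 47.8), (92, 47.8), (95, 47.7), (97, 47.7), (100, 47.1), (102, 35.1), (105, 35.3), (107, 35.4), (110, 35.2), (112, 44.3)]
-25 [(80, 48.1), (82, 48.0), (85, 47.9), (87, 47.8), (90, 48.0), (92, 47.9), (95, 47.9), (97, 47.9), (100, 47.7), (102, 35.3), (105, 35.2), (107, 35.2), (110, 35.1), (112, 44.2), (115, 35.2)]
```

View pics/w7.png

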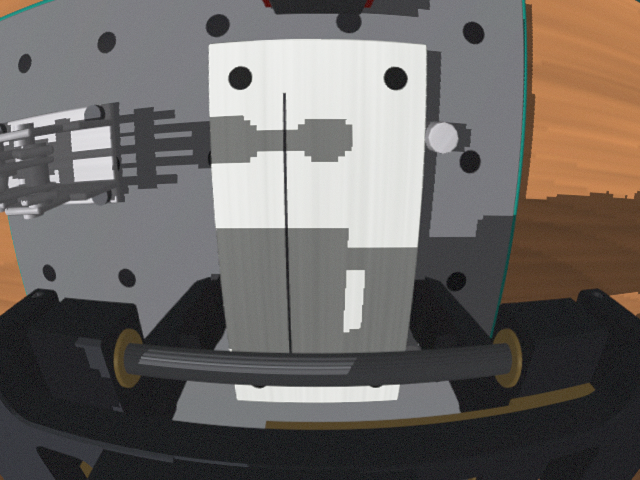

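The depth profile puts the plate's front edge at jig x ≈ 102 and the stop face at ≈ 112, so about 10 mm of gap is left. The right edge is touching pin_b at (440,137). The drag came from pressing on the pins and downwards, so I'll ease both before sliding in x.

```bash
python3 -m inch '[[0.0007,0,-0.0025,0,0,0,0.07],[0,0,0,0,0,0,0.07]]'
python3 -m inch '[[0,0.001,0,0,0,0,0.07],[0,0.001,0,0,0,0,0.07],[0,0.001,0,0,0,0,0.07],[0,0,0,0,0,0,0.07]]'
python3 -m inch '[[0,0.001,0,0,0,0,0.07],[0,0.001,0,0,0,0,0.07],[0,0,0,0,0,0,0.07]]'
```

```text
time: 14.62
position: [0.5348, -0.0662, 0.003]
orientation: [1.192, 1.222, -1.196]
ft_force: [-0.8, 2.3, -5.7]
gripper_width: 0.0798
time: 15.12
position: [0.5398, -0.0662, 0.0045]
orientation: [1.193, 1.22, -1.193]
ft_force: [-2.5, 3.7, -5.7]
gripper_width: 0.08
time: 15.5
position: [0.5421, -0.0662, 0.0047]
orientation: [1.193, 1.219, -1.193]
ft_force: [-2.2, 3.4, -4.7]
gripper_width: 0.08
```

```bash
python3 -m inch '[[0.001,0,0,0,0,0,0.07],[0,0.0005,0,0,0,0,0.07],[0,0,0,0,0,0,0.07]]'
python3 -m inch '[[0,0.0007,0,0,0,0,0.07],[0,0,0,0,0,0,0.07]]'
python3 -m inch '[[0,0.0007,0,0,0,0,0.07],[0,0,0,0,0,0,0.07]]'
```

```text
time: 15.88
position: [0.5426, -0.0662, 0.0039]
orientation: [1.193, 1.219, -1.193]
ft_force: [-2.0, 4.3, -1.7]
gripper_width: 0.0797
time: 16.12
position: [0.5431, -0.0661, 0.0037]
orientation: [1.193, 1.219, -1.193]
ft_force: [-1.8, 3.8, -1.7]
gripper_width: 0.0801
time: 16.38
position: [0.5435, -0.0661, 0.0034]
orientation: [1.193, 1.22, -1.193]
ft_force: [-3.2, 4.1, -1.8]
gripper_width: 0.0799
```

```bash
python3 -m inch '[[0,0.001,0,0,0,0,0.07],[0,0,0,0,0,0,0.07]]'
python3 -m inch '[[0,0.001,0,0,0,0,0.07],[0,0,0,0,0,0,0.07]]'
python3 - <<'E'
from h import *
st(); c=look('w8'); P=c["pose"];K=c["K"]
v,u=np.mgrid[:480,:640]; x=(u-K[0,2])/K[0,0]; y=(v-K[1,2])/K[1,1]; th=np.hypot(x,y)+1e-9
r=np.stack([np.sin(th)*x/th,np.sin(th)*y/th,np.cos(th)],-1); w=(r/r[...,2:]*c["depth"][...,None])@P[:3,:3].T+P[:3,3]
j=np.concatenate([(w[...,:2]-O)@RJ,w[...,2:]],-1)*1000
for yy in(-55,-40,-28):
    m=(abs(j[...,1]-yy)<3)&(j[...,0]>60)&(j[...,0]<135)&(c["depth"]>0); q=j[m]
    print(yy,[(int(a),round(float(np.median(q[(q[:,0]>=a)&(q[:,0]<a+1),2])),1)) for a in np.arange(104,120,1) if ((q[:,0]>=a)&(q[:,0]<a+1)).any()])
E
```

```text
time: 16.62
position: [0.5445, -0.0661, 0.0034]
orientation: [1.193, 1.22, -1.193]
ft_force: [-2.6, 3.6, -3.2]
gripper_width: 0.0798
time: 16.88
position: [0.5457, -0.0661, 0.0034]
orientation: [1.193, 1.219, -1.193]
ft_force: [-2.8, 3.7, -3.6]
gripper_width: 0.0796
t 16.88 pos [ 0.5457 -0.0661  0.0034] F [-2.82  3.68 -3.62] w 0.0796 y-head 1.24 x [-0.  0. -1.]
-55 [(104, 47.4), (105, 47.4), (106, 47.3), (107, 47.4), (108, 47.3), (109, 47.2), (110, 47.6), (111, 47.4), (112, 46.4), (113, 56.3), (114, 65.4), (115, 65.3), (116, 65.2), (117, 65.8), (118, 65.5), (119, 65.8)]
-40 [(104, 47.4), (105, 47.5), (106, 47.4), (107, 47.5), (108, 47.3), (109, 47.6), (110, 47.2), (111, 47.2), (112, 47.3), (113, 56.6), (114, 65.4), (115, 65.4), (116, 65.5), (117, 65.3), (118, 65.6), (119, 65.5)]
-28 [(104, 47.5), (105, 47.5), (106, 47.5), (107, 47.6), (108, 47.4), (109, 47.8), (110, 47.3), (111, 47.3), (112, 47.1), (113, 56.9), (114, 65.2), (115, 65.6), (116, 65.6), (117, 65.3), (118, 65.2), (119, 65.2)]
```

```bash
python3 -m inch '[[0,0.0007,0,0,0,0,0.07],[0,0,0,0,0,0,0.07]]'
python3 -m inch '[[0,0.0005,0,0,0,0,0.07],[0,0,0,0,0,0,0.07]]'
```

```text
time: 17.18
position: [0.5465, -0.0661, 0.0035]
orientation: [1.193, 1.219, -1.193]
ft_force: [-1.4, 3.5, -4.4]
gripper_width: 0.0798
time: 17.42
position: [0.5466, -0.0661, 0.0035]
orientation: [1.193, 1.22, -1.194]
ft_force: [-3.9, 3.6, -3.3]
gripper_width: 0.0795
```

```bash
python3 -m inch '[[0,0.0007,0,0,0,0,0.07],[0,0,0,0,0,0,0.07]]'
python3 -m inch '[[0,0.0007,0,0,0,0,0.07],[0,0,0,0,0,0,0.07]]'
```

```text
time: 17.68
position: [0.5466, -0.0661, 0.0035]
orientation: [1.192, 1.221, -1.195]
ft_force: [-5.8, 3.8, -1.3]
gripper_width: 0.0799
time: 17.92
position: [0.5466, -0.0661, 0.0034]
orientation: [1.191, 1.222, -1.195]
ft_force: [-7.1, 3.6, 0.0]
gripper_width: 0.0798
```

```bash
python3 -m inch '[[0,0,0.001,0,0,0,0.07],[0,0,0.001,0,0,0,0.07],[0,0,0.001,0,0,0,0.07],[0,0,0,0,0,0,0.07]]'
python3 -c "
from h import *
st()"
python3 -m inch '[[0,-0.001,-0.001,0,0,0,0.07],[0,0,0,0,0,0,0.0881],[0,0,0,0,0,0,0.0881],[0,0,0,0,0,0,0.0881]]'
python3 - <<'E'
from h import *
st(); c=look('w8'); P=c["pose"];K=c["K"]
v,u=np.mgrid[:480,:640]; x=(u-K[0,2])/K[0,0]; y=(v-K[1,2])/K[1,1]; th=np.hypot(x,y)+1e-9
r=np.stack([np.sin(th)*x/th,np.sin(th)*y/th,np.cos(th)],-1); w=(r/r[...,2:]*c["depth"][...,None])@P[:3,:3].T+P[:3,3]
j=np.concatenate([(w[...,:2]-O)@RJ,w[...,2:]],-1)*1000
for yy in(-55,-40,-28):
    m=(abs(j[...,1]-yy)<3)&(j[...,0]>60)&(j[...,0]<135)&(c["depth"]>0); q=j[m]
    print(yy,[(int(a),round(float(np.median(q[(q[:,0]>=a)&(q[:,0]<a+1),2])),1)) for a in np.arange(109,118,1) if ((q[:,0]>=a)&(q[:,0]<a+1)).any()])
# +y and -y edge of plate vs jig x
pm=(abs(j[...,2]-47.5)<3)
for xx in(30,50,70,90,105):
    m=pm&(abs(j[...,0]-xx)<3)&(j[...,1]<30)&(j[...,1]>-100); print(xx,j[m][:,1].min().round(1),j[m][:,1].max().round(1))
E
```

```text
time: 18.42
position: [0.5466, -0.0661, 0.0033]
orientation: [1.195, 1.225, -1.194]
ft_force: [-5.7, 14.3, 1.0]
gripper_width: 0.0798
t 18.43 pos [ 0.5466 -0.0661  0.0033] F [-5.75 14.33  1.02] w 0.0798 y-head 1.25 x [-0.004  0.004 -1.   ]
time: 18.92
position: [0.549, -0.0689, 0.0047]
orientation: [1.194, 1.216, -1.192]
ft_force: [-0.3, 0.3, -0.1]
gripper_width: 0.0879
t 18.93 pos [ 0.549  -0.0689  0.0047] F [-0.3   0.34 -0.09] w 0.0879 y-head 1.24 x [ 0.003 -0.001 -1.   ]
-55 [(109, 47.1), (110, 46.9), (111, 47.4), (112, 47.2), (113, 56.9), (114, 65.3), (115, 65.2), (116, 65.1), (117, 65.6)]
-40 [(109, 47.0), (110, 47.1), (111, 47.1), (112, 47.2), (113, 58.1), (114, 65.2), (115, 65.4), (116, 65.3), (117, 65.4)]
-28 [(109, 47.2), (110, 47.2), (111, 47.2), (112, 46.8), (113, 57.7), (114, 65.3), (115, 65.5), (116, 65.4), (117, 65.4)]
30 -79.5 0.6
50 -79.2 0.6
70 -91.0 0.4
90 -79.9 0.3
105 -79.6 0.4
```

The plate is seated and square: its edges are at jig y ≈ -79.5 and +0.5, its front edge at x ≈ 113 meets the stop, and the stop face hasn't moved. Next is the clamp: lift, turn the jaws along x, and go behind the handle end.

```bash
python3 -m inch '[[-0.02,0,0,0,0,0,0.0881],[-0.06,0,0,0,0,0,0.0881],[-0.06,0,0,0,0,0,0.05],[-0.06,0,0,0,0,0,0],[0,0,0,0,0,0,0]]' 30
python3 -m inch '[[0,0,0,-0.175,0,0,0],[0,0,0,-0.175,0,0,0],[0,0,0,-0.175,0,0,0],[0,0,0,-0.175,0,0,0],[0,0,0,-0.175,0,0,0]]'
python3 -m inch '[[0,0,0,-0.175,0,0,0],[0,0,0,-0.175,0,0,0],[0,0,0,-0.175,0,0,0],[0,0,0,-0.171,0,0,0],[0,0,0,0,0,0,0]]'
python3 -c "
from h import *
st()
from station import read_camera
c=look('w9');np.savez('top9.npz',**read_camera('top'))"
```

```text
time: 19.6
position: [0.5522, -0.0692, 0.2111]
orientation: [1.198, 1.207, -1.185]
ft_force: [-0.2, 0.4, -0.3]
gripper_width: 0.0601
time: 20.23
position: [0.5467, -0.0683, 0.202]
orientation: [0.523, 1.509, -0.524]
ft_force: [-1.3, -0.2, 0.1]
gripper_width: 0.0105
time: 20.85
position: [0.5467, -0.0682, 0.2022]
orientation: [-0.016, 1.573, 0.016]
ft_force: [0.1, 0.4, 0.8]
gripper_width: 0.0002
t 20.85 pos [ 0.5467 -0.0682  0.2022] F [0.06 0.39 0.8 ] w 0.0002 y-head 91.15 x [-0.002  0.    -1.   ]
```

```bash
python3 - <<'E'
from h import *
for src in("scene0.npz","top9.npz"):
    c=dict(np.load(src)); v,u=np.mgrid[:480,:640]; d=c["depth"]; K=c["K"]
    p=np.stack([(u-K[0,2])/K[0,0]*d,(v-K[1,2])/K[1,1]*d,d],-1)@c["pose"][:3,:3].T+c["pose"][:3,3]
    g=c["color"].astype(int); m=(g[...,0]>90)&(g[...,1]<50)&(g[...,2]<60)&(d>0)
    j=np.concatenate([(p[...,:2]-O)@RJ,p[...,2:]],-1)*1000
    m&=(j[...,1]>100)&(j[...,1]<230)&(abs(j[...,0]-60)<40)&(j[...,2]>60); q=j[m]
    print(src,len(q))
    for lo in range(110,215,10):
        k=q[(q[:,1]>=lo)&(q[:,1]<lo+10)]
        if len(k): print(lo,len(k),k.mean(0).round(1),k[:,1].max().round(1))
E
```

```text
scene0.npz 222
130 21 [ 68.  136.4  99.4] 140.0
140 30 [ 68.7 145.2 106.4] 149.9
150 35 [ 68.2 155.5 115.5] 159.6
160 37 [ 68.8 165.2 122.3] 169.7
170 34 [ 68.7 175.3 130.5] 179.7
180 39 [ 68.4 185.  137.7] 189.9
190 26 [ 69.  193.3 143.7] 198.9
top9.npz 139
120 10 [ 59.4 127.6 104.1] 129.6
130 20 [ 59.1 135.4 109.8] 139.3
140 19 [ 58.7 144.8 117.6] 148.7
150 19 [ 60.  154.6 125.1] 158.6
160 22 [ 60.2 164.7 132.8] 169.8
170 22 [ 58.4 175.  141.3] 179.5
180 20 [ 60.  184.7 148.7] 189.1
190 7 [ 59.7 191.9 151. ] 193.9
```

```bash
python3 -m inch '[[0,0.0535,0.0106,0,0,0,0],[0,0.0535,0.0106,0,0,0,0],[0,0.0535,0.0106,0,0,0,0],[0,0.0535,0.0106,0,0,0,0],[0,0.0535,0.0106,0,0,0,0]]'
python3 -m inch '[[0,0,0,0,0,0,0],[0.05,0,0,0,0,0,0],[0.05,0,0,0,0,0,0],[0.006,0,0,0,0,0,0],[0,0,0,0,0,0,0]]'
python3 -c "
from h import *
s,M=st();print(RJ.T@(np.array(s['position'])[:2]-O))"
```

```text
time: 21.58
position: [0.5946, 0.2022, 0.2033]
orientation: [-0.015, 1.571, 0.015]
ft_force: [0.4, -0.4, 0.4]
gripper_width: 0.0003
time: 22.2
position: [0.5948, 0.1998, 0.0981]
orientation: [-0.016, 1.571, 0.016]
ft_force: [-0.5, -0.0, -0.2]
gripper_width: 0.0002
t 22.2 pos [0.5948 0.1998 0.0981] F [-0.49 -0.01 -0.18] w 0.0002 y-head 91.17 x [-0. -0. -1.]
[0.05989635 0.22485344]
```

```bash
python3 -m inch '[[0,-0.01,0,0,0,0,0],[-0.002,-0.01,0,0,0,0,0],[-0.004,-0.01,0,0,0,0,0],[-0.006,-0.01,0,0,0,0,0],[-0.006,-0.01,0,0,0,0,0]]'
python3 -m inch '[[-0.004,-0.01,0,0,0,0,0],[-0.004,-0.01,0,0,0,0,0],[-0.002,-0.01,0,0,0,0,0],[-0.002,-0.01,0,0,0,0,0],[0,0,0,0,0,0,0]]'
python3 -c "
from h import *
s,M=st();print(RJ.T@(np.array(s['position'])[:2]-O))"
```

```text
time: 22.82
position: [0.5997, 0.156, 0.123]
orientation: [-0.01, 1.559, 0.025]
ft_force: [0.0, 4.4, 4.2]
gripper_width: 0.0006
time: 23.45
position: [0.5964, 0.1094, 0.1273]
orientation: [-0.016, 1.571, 0.016]
ft_force: [-0.5, -0.3, 0.7]
gripper_width: 0.0008
t 23.45 pos [0.5964 0.1094 0.1273] F [-0.45 -0.31  0.69] w 0.0008 y-head 91.17 x [-0.001 -0.    -1.   ]
[0.05963069 0.13448606]
```

```bash
python3 -m inch '[[-0.002,-0.007,0,0,0,0,0],[-0.002,-0.007,0,0,0,0,0],[0,-0.006,0,0,0,0,0],[0,-0.005,0,0,0,0,0],[0,0,0,0,0,0,0]]'
python3 -m inch '[[0,-0.004,0,0,0,0,0],[0,-0.004,0,0,0,0,0],[0,-0.003,0,0,0,0,0],[0,0,0,0,0,0,0]]'
python3 -c "
from h import *
s,M=st();print(RJ.T@(np.array(s['position'])[:2]-O))"
```

```text
time: 24.08
position: [0.5972, 0.0865, 0.1323]
orientation: [-0.015, 1.57, 0.019]
ft_force: [-1.3, 4.1, 3.6]
gripper_width: 0.0003
time: 24.58
position: [0.5971, 0.0737, 0.1313]
orientation: [-0.018, 1.571, 0.016]
ft_force: [0.1, 0.7, 0.1]
gripper_width: 0.0007
t 24.57 pos [0.5971 0.0737 0.1313] F [0.08 0.74 0.09] w 0.0007 y-head 91.25 x [-0.    -0.001 -1.   ]
[0.05962194 0.09880796]
```

```bash
python3 -m inch '[[0,-0.003,0,0,0,0,0],[0,-0.003,0,0,0,0,0],[0,0,0,0,0,0,0]]'
python3 -m inch '[[0,-0.003,0,0,0,0,0],[0,-0.003,0,0,0,0,0],[0,0,0,0,0,0,0]]'
```

```text
time: 24.95
position: [0.5972, 0.0701, 0.1312]
orientation: [-0.014, 1.571, 0.019]
ft_force: [-0.5, 6.2, -1.6]
gripper_width: 0.0004
time: 25.32
position: [0.5972, 0.0698, 0.1313]
orientation: [-0.007, 1.571, 0.026]
ft_force: [0.2, 21.6, -3.3]
gripper_width: 0.0002
```

The handle is against a hard stop: 21.6 N with no further travel, at the predicted locked position. I'll back off and check.

```bash
python3 -m inch '[[0,0.015,0,0,0,0,0],[0,0.04,0,0,0,0,0],[-0.05,0.04,0,0,0,0,0],[-0.05,0.0,0,0,0,0,0],[0,0,0,0,0,0,0]]'
python3 - <<'E'
from h import *
from station import read_camera
st()
for n in("scene","top"):
    c=read_camera(n); np.savez(n+"10.npz",**c); v,u=np.mgrid[:480,:640]; d=c["depth"]; K=c["K"]
    p=np.stack([(u-K[0,2])/K[0,0]*d,(v-K[1,2])/K[1,1]*d,d],-1)@c["pose"][:3,:3].T+c["pose"][:3,3]
    j=np.concatenate([(p[...,:2]-O)@RJ,p[...,2:]],-1)*1000
    g=c["color"].astype(int); m=(g[...,0]>90)&(g[...,1]<50)&(g[...,2]<60)&(d>0)&(abs(j[...,1]-80)<60)&(abs(j[...,0]-60)<40)&(j[...,2]>70)
    q=j[m]; print(n,len(q))
    if len(q)>20:
        f=np.polyfit(q[:,2],q[:,1],1); print("lean deg",np.degrees(np.arctan(f[0])).round(1),"top z",q[:,2].max().round(1))
    # bystanders: colour diff vs start
    b=dict(np.load(n+"0.npz"))["color"].astype(int); print("diff px",(abs(g-b).max(-1)>60).sum())
pl=dict(np.load("top10.npz"))
c=dict(np.load("scene10.npz")); a=cv2.resize(c["color"][195:345,220:420,::-1],None,fx=2,fy=2,interpolation=cv2.INTER_CUBIC)
t=cv2.resize(pl["color"][130:310,240:390,::-1],None,fx=2.4,fy=2.4,interpolation=cv2.INTER_CUBIC)
H=t.shape[0]; a=cv2.copyMakeBorder(a,0,H-a.shape[0],0,0,cv2.BORDER_CONSTANT)
cv2.imwrite("pics/c10.png",np.hstack([a,t])); print(a.shape,t.shape)
E
```

```text
time: 25.95
position: [0.5989, 0.1575, 0.2364]
orientation: [-0.017, 1.561, 0.019]
ft_force: [0.6, 0.1, -0.7]
gripper_width: 0.0007
t 25.95 pos [0.5989 0.1575 0.2364] F [ 0.64  0.09 -0.74] w 0.0007 y-head 91.32 x [ 0.01   0.001 -1.   ]
scene 145
lean deg -6.8 top z 191.7
diff px 21258
top 26
lean deg -17.6 top z 198.9
diff px 55079
(432, 400, 3) (432, 360, 3)
```

View pics/c10.png

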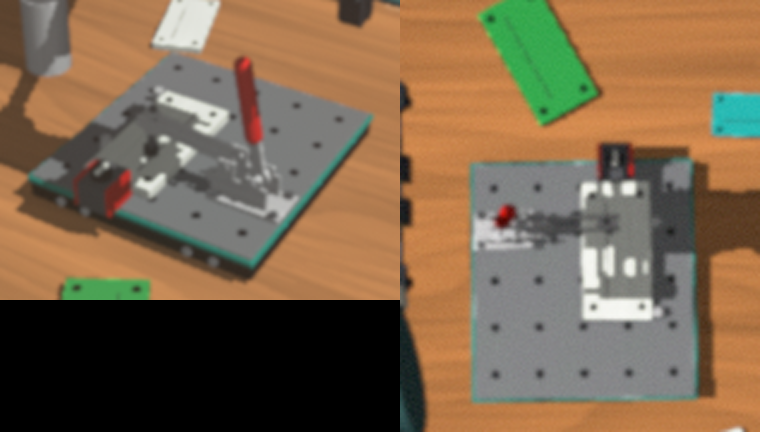

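The handle is upright and leaning over the plate. The arm is down with its tip on the plate at (150,145), and the plate sits against the stop in the right panel at (615,185). One last numeric check, then I hand in.

```bash
python3 - <<'E'
from h import *
from station import env, read_camera
c=read_camera("top"); v,u=np.mgrid[:480,:640]
res={}
for n,c in(("start",dict(np.load("top0.npz"))),("end",c)):
    d=c["depth"]; K=c["K"]; p=np.stack([(u-K[0,2])/K[0,0]*d,(v-K[1,2])/K[1,1]*d,d],-1)@c["pose"][:3,:3].T+c["pose"][:3,3]
    j=np.concatenate([(p[...,:2]-O)@RJ,p[...,2:]],-1)*1000
    s=(j[...,2]>55)&(j[...,2]<75)&(j[...,0]>95)&(j[...,0]<170)&(abs(j[...,1]+42)<35)
    print(n,"stop centroid",j[s].mean(0).round(1),"n",s.sum())
    m=((abs(j[...,2]-46)<4)&(abs(j[...,0])<130)&(abs(j[...,1]+40)<75)&(j[...,0]<118)).astype(np.uint8)
    m=cv2.morphologyEx(m,cv2.MORPH_CLOSE,np.ones((9,9))); m=cv2.morphologyEx(m,cv2.MORPH_OPEN,np.ones((7,7))); ct=max(cv2.findContours(m,0,1)[0],key=cv2.contourArea)[:,0]
    r=cv2.minAreaRect(np.array([j[b,a,:2] for a,b in ct],np.float32)); print("plate",np.round(r,1) if 0 else r)
    for k,(a,b) in dict(jar=(431,208),tube=(417,274)).items():
        w=(abs(u-a)<25)&(abs(v-b)<25)&(j[...,2]>60); print(k,j[w].mean(0).round(1) if w.any() else None)
env.sign_off()
E
```

```text
start stop centroid [132.9 -42.9  65.3] n 220
plate ((-23.445640563964844, -22.154991149902344), (160.0179443359375, 81.00084686279297), 4.2054948806762695)
jar [  94.7 -317.1  107.5]
tube [ -83.5 -261.5  154.4]
end stop centroid [133.2 -42.9  65.1] n 218
plate ((12.920181274414062, -42.352516174316406), (78.77537536621094, 198.43484497070312), 88.95538330078125)
jar [  94.8 -317.   107.3]
tube [ -83.3 -258.2  169.9]
the job is handed in; nothing more can be done
```

The plate is seated against both pins and the magnetic stop, the clamp is closed and locked on it, and I've handed the job in. No verdict was reported.

**What I did**
- I pushed the plate roughly into place with the fingers shut. Then I gripped it lightly and slid it onto both pins and up to the stop, with about 7 N on the stop and 14 N on the pins.
- I pushed the red handle over from behind. It resisted, the force dropped as it went over centre, and then it reached a hard stop at about 22 N.

**What the checks showed**
- **Plate:** before clamping, the close-up depth view put its long edges at jig y ≈ -79.5 and +0.5 mm, and its front edge at the stop face.
- **Clamp:** after I let go, the handle stayed over, and the tip looks down on the plate. Its measured lean was 7° from one camera and 18° from the other; it should be 10°.
- **Magnetic stop:** it moved about 0.3 mm at most, which is within measurement noise.
- **Bystanders:** the jar shows no movement. The tube's reading shifted 3 mm, but that patch is mixed with other surfaces, so it says little. I did not measure the brush or pliers, but nothing went near them.

**What disagreed**
- **Final plate check:** the last automatic plate reading from the top camera is not usable. It gave 198 x 79 mm for a 160 x 80 mm plate because the clamp arm was included. So the plate's position after clamping was only judged from the picture.
- **Reported tool point:** it lies about 34 mm beyond the real fingertips. My first grasp closed above the plate because of this, and I corrected for it from then on.
- **Tip force:** I had no way to measure how hard the tip presses on the plate.

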